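Show gear-part dishes to the inspection camera

ROBOT

A 6-joint arm with a two-finger parallel gripper is mounted at the origin on the work surface. World frame = base frame: x ahead of the robot, y to its left, z up, the work surface at z = 0. Lengths are in m, angles in rad, forces in N, time in s.
With the tool pointing down it reaches from about 0.275 to 0.725 m from the base axis. Payload 5.6 kg.
Tool frame: the origin (TCP) lies at the very end of the fingers, on their centre line; the grasp point (between the pads) lies bot.pinch_z behind it (bot.pinch_z is the distance from the TCP to the grasp point, in m); z points along the fingers, y is the line along which they close (so a half turn about z gives the same grasp; the last joint's range is limited). The gripper opens to 85 mm and grips with 20 to 120 N. Pads are 22 mm wide; open, the fingers measure 114 mm over their backs; the gripper's body (76 mm by 85 mm) begins 54 mm behind the grasp point. The pads swing forward as they close: fully open they stand 13 mm farther back than shut.
Start: joints at [0.285, 0.255, 0.108, 0, -1.424, -0.285], TCP at [0.55, 0, 0.231] pointing down, gripper open.
Joint ranges: [-2.95, 2.95], [-1.21, 1.97], [-1.09, 1.5], [-2.87, 1.71], [-2.94, -0.07], [-3.05, 3.05]. Speed limits (rad/s): [2.57, 2.57, 3.14, 3.14, 3.14, 3.14].

INTERFACE

Orientations are given as a unit quaternion [w, x, y, z].
In Python, from rig import bot, optics, close_job gives the robot as it stands (bot), with the cameras (optics) and the job as plain functions. Calls block until the motion is done:
- bot.move_ptp(position, orientation): joint-space move of the TCP to a pose.
- bot.move_linear(position, ori=None, velocity=0.15, until_force=None): straight line of the TCP; ori=None keeps the orientation; velocity is the mean speed in m/s. With until_force (N) it stops when the force on the tool has changed by that much, and returns True; else False.
- bot.set_joints(angles): joint-space move.
- bot.move_gripper(opening, strength=None): finger opening in m; strength is the grip in N (None keeps the last); returns when the fingers have stopped.
- bot.dwell(seconds).
- bot.solve_ik(position, orientation): joint angles nearest the present ones, or None.
- bot.get_obs(): the state.
- optics.read_camera(name): name is "scene" or "side" or "wrist"; returns the picture (400x640x3 uint8, red, green, blue); there is no depth.
- optics.calibration(name): a dict with "mtx" (3x3 intrinsics, pixels), "position" and "attitude" of the camera in the world. Camera axes: x right, y up, looking along -z (the intrinsics and any distortion apply to the point x, -y, -z); pixel columns grow to the right and rows downward; lengths in m; the calibration is good to about 2 mm. A picture is of the moment at which its call begins: read the wrist's pose just before it. calibration takes no time and is no camera call; for the wrist camera it gives the pose at the moment of the call.
A pose or a line that the arm cannot do raises bot.MotionError and nothing moves.
- close_job(): hands the job in; it is judged then, once.
The state is a dict: "time": time; "joints": joint angles; "joint_vel": joint speeds; "joint_torque": joint torques, N m; "ee_pos": TCP position; "tool_rot": TCP orientation; "ft_force": force on the tool from outside, world axes, zero at the start; "torque": the same for the moment, N m; "width": finger opening in m; "gripper_force": force on a finger pad.
Only numpy, scipy, OpenCV 4.12 (cv2) and the standard library are available. Lean on these libraries where they do the work, as an engineer would, in place of code of your own. Each camera call takes 0.05 s, during which the arm holds its last target. There are 200 camera calls.

TASK

Switch on the inspection lamp by turning the red rotary switch clockwise past its click, then show the closed parts dishes on the bench to the camera one after another, in the order red, yellow, green, blue (skip colours that are missing): hold each one level and still for a good two seconds midway between the two orange pointers, its underside at pointer height and its long side along the line from pointer to pointer. Set each shown dish down flat, centred and squared in the bay of its own colour on the grey mat, and when all are done turn the switch back off. Keep the dishes about level all the time, and leave everything else on the bench where it is.

Things in the scene. Friction and masses are not known exactly. Their poses are not given: they have to be found in the camera images.
- dish_red: Closed flat parts dish, 80 x 50 x 22 mm (x, y, z), 0.08 to 0.17 kg, rigid clear plastic, flat red lid frame round a clear window, steel and brass gear parts inside; may be absent (3 or 4 of the four colours are on the bench at the left). Origin: centre of the underside, z up, x along the 80 mm side; either way round is the same. Grasp across the 50 mm width from above.
- dish_yellow: Closed flat parts dish, 80 x 50 x 22 mm (x, y, z), 0.08 to 0.17 kg, rigid clear plastic, flat yellow lid frame round a clear window, steel and brass gear parts inside; may be absent (3 or 4 of the four colours are on the bench at the left). Origin: centre of the underside, z up, x along the 80 mm side; either way round is the same. Grasp across the 50 mm width from above.
- dish_green: Closed flat parts dish, 80 x 50 x 22 mm (x, y, z), 0.08 to 0.17 kg, rigid clear plastic, flat green lid frame round a clear window, steel and brass gear parts inside; may be absent (3 or 4 of the four colours are on the bench at the left). Origin: centre of the underside, z up, x along the 80 mm side; either way round is the same. Grasp across the 50 mm width from above.
- dish_blue: Closed flat parts dish, 80 x 50 x 22 mm (x, y, z), 0.08 to 0.17 kg, rigid clear plastic, flat blue lid frame round a clear window, steel and brass gear parts inside; may be absent (3 or 4 of the four colours are on the bench at the left). Origin: centre of the underside, z up, x along the 80 mm side; either way round is the same. Grasp across the 50 mm width from above.
- bay_red (a point): Centre of the red outlined bay (100 x 70 mm outline) on the pale grey 290 x 260 mm sorting mat at the right, at the top of the mat (3 mm above the bench). x along the bay's long side, z up. Bays are 120 mm apart along x and 130 mm along y of the mat.
- bay_yellow (a point): Centre of the yellow outlined bay (100 x 70 mm outline) on the pale grey 290 x 260 mm sorting mat at the right, at the top of the mat (3 mm above the bench). x along the bay's long side, z up. Bays are 120 mm apart along x and 130 mm along y of the mat.
- bay_green (a point): Centre of the green outlined bay (100 x 70 mm outline) on the pale grey 290 x 260 mm sorting mat at the right, at the top of the mat (3 mm above the bench). x along the bay's long side, z up. Bays are 120 mm apart along x and 130 mm along y of the mat.
- bay_blue (a point): Centre of the blue outlined bay (100 x 70 mm outline) on the pale grey 290 x 260 mm sorting mat at the right, at the top of the mat (3 mm above the bench). x along the bay's long side, z up. Bays are 120 mm apart along x and 130 mm along y of the mat.
- view_pose (a point): The marked viewing pose: the point midway between the tips of the two orange pointers, 150 mm above the bench, where the centre of a dish's underside belongs. Its y axis runs from pointer to pointer, and the dish's 80 mm side belongs along it; z up. Pointer tips are 60 mm either side.
- station: Inspection station, fixed: aluminium base plate 90 x 220 x 8 mm (x, y, z), a black camera with a white ring lamp looking up in its middle (60 x 60 mm, lens top 85 mm above the bench), and two 10 mm steel posts 95 mm either side along y, 165 mm tall, that carry the pointers.. Origin: centre of the underside.
- switch (a joint): Red rotary lamp switch on the grey box nearest the robot (90 x 80 x 55 mm). 0 = off (white mark on the knob towards the robot), 1.5 rad = on, turning clockwise seen from above; stops at both ends. A spring detent resists with up to about 0.16 N m until halfway (0.75 rad); past that it snaps on to the far stop; the same going back.
- switch_grip (a point): On the switch's vertical axis, 87 mm above the bench, in the grip bar: 50 mm long, 14 mm thick, 28 mm high, top at 95 mm, standing on a 48 mm disc. x along the bar (turns with it), y across its thickness; z up.
- bearing: Steel bearing, 26 mm across, 9 mm high, lying among the dishes; leave alone. Origin: centre of its underside.
- socket: Steel socket, 24 mm across, 36 mm tall, upright between switch box and mat; leave alone. Origin: centre of its underside.
- screwdriver: Screwdriver lying beyond the station; leave alone. Origin: in the tool, on its axis.
- grease_tin: Green-labelled tin, 66 mm across, 90 mm tall, beyond the station, to the left; leave alone. Origin: centre of its underside.
- battery: Black and red tool battery, 60 x 80 x 63 mm, beyond the mat; leave alone. Origin: centre of its underside.

How it is judged:
By the outcome, as a careful person would: the job done as asked, in the order asked, and still so for the second after the job is handed in, with the robot touching nothing.
Of dish_red, dish_yellow, dish_green, dish_blue only 3 to 4 are there at a start; the rules pass over those that are not, and their reading is None.
At some moment in a run one of dish_red, dish_yellow, dish_green, dish_blue may be knocked a few centimetres aside while the robot is not near it.
It also fails if it takes over 210 s, if anything falls off the work surface, if the arm or the gripper's body presses on something with over 40 N, if the wrist force passes 120 N, or if a joint passes its speed limit or range.

## Working session

There is one attempt and no reset: what is moved stays moved. The work goes in short steps, each a Python script; the robot and the scene stay as the last script left them, time stands still between calls to the robot, and variables do not carry over. Pictures are saved under pics/ and viewed, at most 14 in all, crops included, and the job is handed in when it is done.

```bash
ls; mkdir -p pics; python3 - <<'E'
from rig import bot, optics, close_job
import cv2
for n in ("scene","side","wrist"):
    c=optics.calibration(n); im=optics.read_camera(n)
    cv2.imwrite(f"pics/{n}0.png",im[:,:,::-1]); print(n,c)
o=bot.get_obs(); print(o, bot.pinch_z)
E
```

```text
pics
rig.py
scene {'mtx': array([[370.42303434,   0.        , 310.45486292],
       [  0.        , 370.42303434, 197.35533374],
       [  0.        ,   0.        ,   1.        ]]), 'position': array([1.23497343, 0.18725171, 0.91657628]), 'attitude': array([0.55155589, 0.20370707, 0.27191541, 0.76180807])}
side {'mtx': array([[449.44736095,   0.        , 317.74000018],
       [  0.        , 449.44736095, 198.41691221],
       [  0.        ,   0.        ,   1.        ]]), 'position': array([ 0.08836111, -0.61932888,  0.84355205]), 'attitude': array([ 0.86647369,  0.37852818, -0.14087537, -0.29341763])}
wrist {'mtx': array([[339.29054191,   0.        , 317.31391595],
       [  0.        , 339.29054191, 203.43715469],
       [  0.        ,   0.        ,   1.        ]]), 'position': array([ 0.54874799, -0.07600728,  0.37216723]), 'attitude': array([ 4.50985776e-04,  1.15352102e-03, -1.51620984e-01,  9.88437931e-01])}
{'time': 0.15, 'joints': array([ 2.84591001e-01,  2.55604812e-01,  1.07341118e-01, -3.37500370e-04,
       -1.42390895e+00, -2.84615904e-01]), 'joint_vel': array([ 5.07083432e-04, -2.36155891e-03,  5.15019119e-03,  2.53010228e-03,
       -2.07961535e-03,  3.72863892e-05]), 'joint_torque': array([-1.13390255e-03, -3.86942518e+01,  2.38082260e+01,  5.36670327e+00,
       -4.55894769e-03,  1.90294440e-05]), 'ee_pos': array([5.49642151e-01, 4.28640483e-05, 2.30624956e-01]), 'tool_rot': array([-5.23511822e-04, -7.07080253e-01,  7.07132954e-01,  4.76818637e-04]), 'ft_force': array([ 0.25215468, -0.0226784 ,  0.44107134]), 'torque': array([ 0.0070319 , -0.02435995,  0.01924856]), 'gripper_force': 0.0, 'width': 0.08529710636791969} 0.0187
```

View pics/scene0.png

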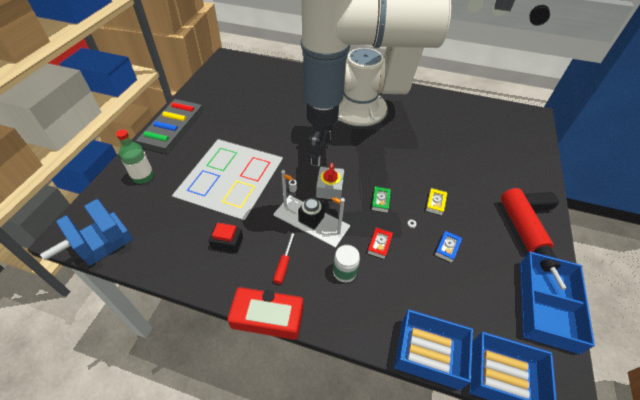

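View pics/side0.png

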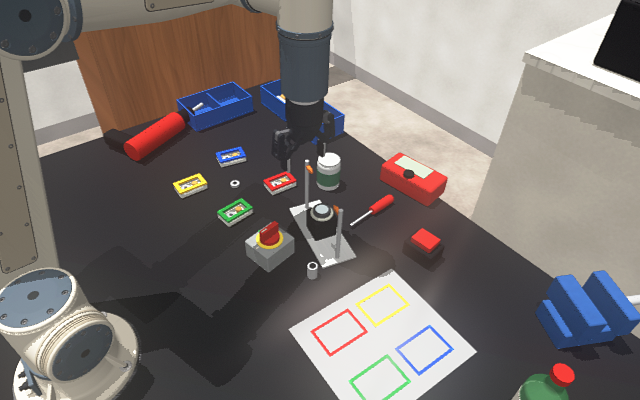

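View pics/wrist0.png

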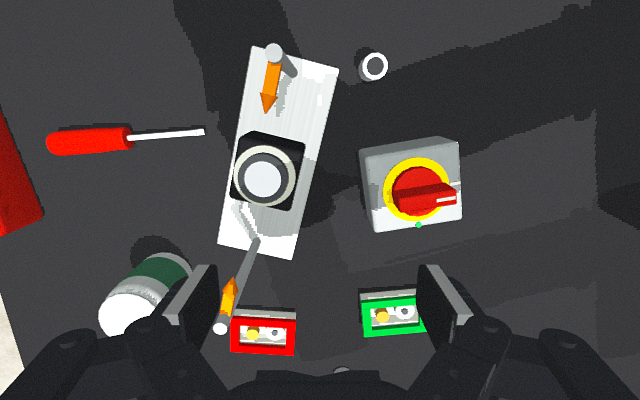

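All four dishes are present: yellow and blue outermost, then green and red nearer the station. The mat is on the right with bays red, yellow, green and blue. In wrist0 the pointers are at about (268,110) and (228,295), and the knob is at about (420,190) with its mark towards the robot (the off position). Next I'll write the helpers and survey from above.

```bash
cat > h.py <<'E'
from rig import bot, optics, close_job
import numpy as np, cv2
from scipy.spatial.transform import Rotation as R
HUE={'red':[(0,6),(174,180)],'yellow':[(25,34)],'green':[(50,80)],'blue':[(105,125)],'orange':[(10,19)]}
def quat(th):
    m=np.array([[-np.sin(th),np.cos(th),0],[np.cos(th),np.sin(th),0],[0,0,-1.]]).T
    q=R.from_matrix(m).as_quat(); return q[[3,0,1,2]]
def rays(px,cal):
    px=np.asarray(px,float).reshape(-1,2); K=cal['mtx']
    d=np.c_[(px[:,0]-K[0,2])/K[0,0],-(px[:,1]-K[1,2])/K[1,1],-np.ones(len(px))]
    return R.from_quat(np.asarray(cal['attitude'])[[1,2,3,0]]).apply(d)
def toplane(px,cal,z):
    d=rays(px,cal); p=np.asarray(cal['position']); return p+d*((z-p[2])/d[:,2])[:,None]
def proj(P,cal):
    c=R.from_quat(np.asarray(cal['attitude'])[[1,2,3,0]]).inv().apply(np.asarray(P,float).reshape(-1,3)-cal['position'])
    K=cal['mtx']; return np.c_[K[0,2]-K[0,0]*c[:,0]/c[:,2],K[1,2]+K[1,1]*c[:,1]/c[:,2]]
def shot(name='wrist',save=None):
    cal=optics.calibration(name); im=optics.read_camera(name)
    if save: cv2.imwrite(f'pics/{save}.png',im[:,:,::-1])
    return im,cal
def mask(im,col,smin=110,vmin=60):
    h=cv2.cvtColor(im,cv2.COLOR_RGB2HSV); m=np.zeros(h.shape[:2],np.uint8)
    for a,b in HUE[col]: m|=cv2.inRange(h,(a,smin,vmin),(b,255,255))
    return m
def rects(im,cal,col,z,size,tol=.012):
    """coloured rectangles of given size on plane z: [(x,y,long-axis angle,L,W)]"""
    out=[]
    for c in cv2.findContours(mask(im,col),cv2.RETR_EXTERNAL,cv2.CHAIN_APPROX_NONE)[0]:
        if len(c)<25: continue
        c=c[:,0,:]
        if c.min()<2 or c[:,0].max()>637 or c[:,1].max()>397: continue
        P=toplane(c,cal,z)[:,:2]
        (x,y),(w,h),a=cv2.minAreaRect((P*1000).astype(np.float32))
        if w<h: w,h,a=h,w,a+90
        if abs(w/1000-size[0])<tol and abs(h/1000-size[1])<tol:
            out.append((round(x/1000,4),round(y/1000,4),round((np.radians(a)+np.pi/2)%np.pi-np.pi/2,3),round(w),round(h)))
    return out
COL=('red','yellow','green','blue')
def dishes(im,cal): return {c:rects(im,cal,c,.022,(.08,.05)) for c in COL}
def bays(im,cal): return {c:rects(im,cal,c,.003,(.1,.07)) for c in COL}
E
python3 - <<'E'
from h import *
for n in('scene','side'):
    im,cal=shot(n); print(n,dishes(im,cal),bays(im,cal),sep='\n')
for i,p in enumerate([(.47,.22,.38),(.45,-.12,.38),(.5,.05,.4)]):
    bot.move_ptp(p,quat(np.pi)); bot.dwell(.3); im,cal=shot(save=f'w{i+1}')
    print(i,dishes(im,cal),bays(im,cal),sep='\n')
print(bot.get_obs()['time'])
E
```

```text
scene
{'red': [(0.6159, 0.2062, np.float64(-0.083), 86, 54), (0.3989, -0.0056, np.float64(0.27), 83, 40)], 'yellow': [(0.4057, 0.346, np.float64(-0.035), 87, 54)], 'green': [(0.4526, 0.1772, np.float64(0.108), 86, 54), (0.5111, -0.7078, np.float64(-0.706), 74, 58)], 'blue': [(0.5648, 0.3953, np.float64(-0.216), 86, 54)]}
{'red': [(0.4477, -0.258, np.float64(-0.05), 98, 68)], 'yellow': [(0.5679, -0.2637, np.float64(-0.05), 99, 69)], 'green': [], 'blue': [(0.5611, -0.3941, np.float64(-0.057), 97, 68)]}
side
{'red': [(0.4808, 0.054, np.float64(0.973), 79, 47), (0.6172, 0.2052, np.float64(-0.065), 84, 56)], 'yellow': [(0.4097, 0.3456, np.float64(-0.044), 80, 49)], 'green': [(0.4556, 0.1765, np.float64(0.105), 81, 54)], 'blue': [(0.5673, 0.393, np.float64(-0.213), 82, 57)]}
{'red': [(0.4515, -0.2566, np.float64(-0.053), 100, 70)], 'yellow': [(0.5711, -0.2629, np.float64(-0.052), 99, 70)], 'green': [], 'blue': [(0.5646, -0.3928, np.float64(-0.05), 100, 69)]}
0
{'red': [(0.616, 0.2074, np.float64(-0.075), 81, 51)], 'yellow': [(0.4078, 0.3458, np.float64(-0.04), 80, 51)], 'green': [(0.4538, 0.179, np.float64(0.105), 81, 51)], 'blue': []}
{'red': [], 'yellow': [], 'green': [], 'blue': []}
1
{'red': [(0.6146, 0.2049, np.float64(-0.072), 78, 54)], 'yellow': [(0.4532, 0.0153, np.float64(0.0), 69, 50)], 'green': [(0.4542, 0.1768, np.float64(0.105), 81, 54)], 'blue': []}
{'red': [(0.4492, -0.2557, np.float64(-0.048), 100, 70)], 'yellow': [], 'green': [], 'blue': []}
2
{'red': [(0.616, 0.2063, np.float64(-0.071), 81, 53)], 'yellow': [(0.408, 0.346, np.float64(-0.039), 81, 51)], 'green': [(0.4541, 0.1779, np.float64(0.107), 81, 52), (0.72, 0.1277, np.float64(-1.05), 68, 43)], 'blue': [(0.5658, 0.3939, np.float64(-0.215), 81, 54)]}
{'red': [], 'yellow': [], 'green': [], 'blue': []}
4.4
```

All dishes and bays agree across the cameras to 2–3 mm. Next are the station and switch, plus the mat from overhead.

```bash
python3 - <<'E'
from h import *
def go(p,th,tag):
    bot.move_ptp(p,quat(th)); bot.dwell(.3); return shot(save=tag)
im,cal=go((.5,-.22,.38),np.pi,'mat'); print(bays(im,cal))
im,cal=go((.5,-.3,.38),0,'mat2'); print(bays(im,cal))
def station(im,cal):
    m=mask(im,'orange',150,100)
    for c in cv2.findContours(m,cv2.RETR_EXTERNAL,cv2.CHAIN_APPROX_NONE)[0]:
        if cv2.contourArea(c)<60: continue
        c=c[:,0,:]; P=toplane(c,cal,.15)[:,:2]
        i=np.argmax(P[:,1]); j=np.argmin(P[:,1]); print('or',c.mean(0),P.mean(0).round(4),'ymax',P[i].round(4),'ymin',P[j].round(4))
    m=mask(im,'red',120,60)
    for c in cv2.findContours(m,cv2.RETR_EXTERNAL,cv2.CHAIN_APPROX_NONE)[0]:
        if cv2.contourArea(c)>150: print('red',c[:,0].mean(0),toplane(c[:,0].mean(0),cal,.08).round(3))
for k,(p,th) in enumerate([((.5,.05,.4),np.pi),((.5,.02,.4),0)]):
    im,cal=go(p,th,f's{k}'); print(k,cal['position'].round(3)); station(im,cal)
    a,b=(proj([[.35,-.15,.0],[.65,.2,.0]],cal)).astype(int); print(a,b)
E
```

```text
{'red': [(0.4491, -0.2558, np.float64(-0.053), 100, 70)], 'yellow': [], 'green': [], 'blue': []}
{'red': [(0.4495, -0.2559, np.float64(-0.051), 100, 70)], 'yellow': [], 'green': [(0.4431, -0.3854, np.float64(-0.052), 99, 70)], 'blue': [(0.5624, -0.3917, np.float64(-0.052), 100, 70)]}
0 [ 0.499 -0.026  0.542]
or [242.55882353  40.26470588] [ 0.5772 -0.0829] ymax [ 0.581  -0.0668] ymin [ 0.5779 -0.0965]
red [246.82550336 242.86577181] [[0.603 0.18  0.08 ]]
red [353.97674419 123.86046512] [[0.45  0.008 0.08 ]]
red [124.44444444  92.75694444] [[ 0.748 -0.031  0.08 ]]
red [ 36.08108108 105.38738739] [[ 0.866 -0.016  0.08 ]]
[422   4] [229 234]
1 [0.499 0.097 0.542]
or [379.82692308 246.76923077] [ 0.5773 -0.0829] ymax [ 0.5816 -0.0655] ymin [ 0.5784 -0.0985]
or [418.22727273 125.53030303] [0.6125 0.0664] ymax [0.6142 0.0823] ymin [0.6113 0.0514]
red [290.23976608 299.        ] [[ 0.456 -0.204  0.08 ]]
red [474.5        290.61363636] [[ 0.742 -0.189  0.08 ]]
red [496.33333333 181.53787879] [[ 0.749 -0.016  0.08 ]]
red [283.83838384 161.90909091] [[0.453 0.012 0.08 ]]
red [593.06775068 173.07859079] [[ 0.881 -0.004  0.08 ]]
red [404.12413793  15.70689655] [[0.604 0.191 0.08 ]]
[232 245] [422  21]
```

```bash
python3 -c "
import cv2,numpy as np
a=cv2.imread('pics/s0.png')[40:340,120:520];b=cv2.imread('pics/s1.png')[40:340,120:520]
cv2.imwrite('pics/s01.png',cv2.resize(np.vstack([a,b]),None,fx=1,fy=1))"
```

```text
(no output)
```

View pics/s01.png

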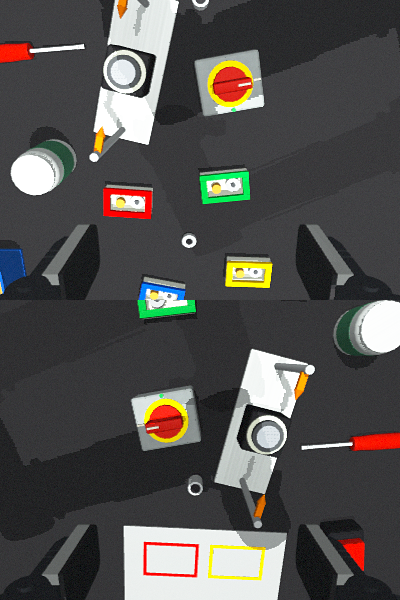

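Both panels show the station with the pointers on it, the knob and the dishes. The tips from s1 are (0.581,-0.0655) and (0.611,0.051), 120.6 mm apart as expected. I'll refine the tips and the knob from closer views on opposite sides.

```bash
python3 - <<'E'
from h import *
def tips(im,cal):
    u=np.array([.2457,.9693]); mid=np.array([.5965,-.007]); out=[]
    for c in cv2.findContours(mask(im,'orange',140,70),cv2.RETR_EXTERNAL,cv2.CHAIN_APPROX_NONE)[0]:
        if cv2.contourArea(c)<60: continue
        P=toplane(c[:,0,:],cal,.15)[:,:2]; s=(P-mid)@u
        if np.abs(s).max()>.13: continue
        # axis of the arrow: pca, then end nearest to mid
        out.append(P[np.argmin(np.abs(s))])
    return np.array(sorted(out,key=lambda p:p[1]))
def knob(im,cal):
    m=mask(im,'yellow',120,90)
    for c in cv2.findContours(m,cv2.RETR_EXTERNAL,cv2.CHAIN_APPROX_NONE)[0]:
        if cv2.contourArea(c)<400: continue
        P=toplane(c[:,0,:],cal,.056)[:,:2]*1000
        (x,y),r=cv2.minEnclosingCircle(P.astype(np.float32))
        if abs(x-450)>40 or abs(y-10)>50: continue
        ctr=np.array([x,y])/1000; e=cv2.fitEllipse(P.astype(np.float32))
        print('ring',ctr.round(4),r, 'ell',np.round(e,3).tolist() if 0 else e)
        h=cv2.cvtColor(im,cv2.COLOR_RGB2HSV); w=cv2.inRange(h,(0,0,150),(180,70,255))
        ys,xs=np.nonzero(w); Q=toplane(np.c_[xs,ys],cal,.095)[:,:2]; k=np.linalg.norm(Q-ctr,axis=1)<.026
        if k.sum(): 
            d=Q[k].mean(0)-ctr; print('mark',k.sum(),Q[k].mean(0).round(4),'ang',np.arctan2(d[1],d[0]).round(3))
def go(p,th,tag):
    bot.move_ptp(p,quat(th)); bot.dwell(.4); return shot(save=tag)
for k,(p,th) in enumerate([((.58,-.08,.34),0),((.58,.07,.34),np.pi)]):
    im,cal=go(p,th,f't{k}'); T=tips(im,cal); print(T.round(4).tolist())
    if len(T)==2: d=T[1]-T[0]; print('mid',T.mean(0),np.linalg.norm(d),np.arctan2(d[1],d[0]))
for k,(p,th) in enumerate([((.45,-.06,.3),0),((.45,.08,.3),np.pi)]):
    im,cal=go(p,th,f'k{k}'); knob(im,cal)
    cv2.imwrite(f'pics/kc{k}.png',im[:,:,::-1][80:330,200:450])
E
python3 -c "
import cv2,numpy as np
f=lambda n:cv2.imread(f'pics/{n}.png')
cv2.imwrite('pics/m.png',np.vstack([np.hstack([f('t0')[40:340,170:500],f('t1')[40:340,170:500]]),np.hstack([cv2.copyMakeBorder(f(n),0,0,0,80,0) for n in('kc0','kc1')])]))"
```

```text
[[0.5814, -0.0666], [0.6104, 0.0511]]
mid [ 0.59590664 -0.00775863] 0.12117855362987379 1.329437107707049
[[0.6105, 0.0513]]
ring [0.4533 0.0098] 32.18820571899414 ell ((453.1993103027344, 9.628792762756348), (62.74779510498047, 63.06576156616211), 175.85069274902344)
mark 46 [0.4381 0.0069] ang -2.952
ring [0.4532 0.0096] 32.097625732421875 ell ((453.17999267578125, 9.645771026611328), (62.819705963134766, 63.01151657104492), 172.1989288330078)
mark 43 [0.4381 0.007 ] ang -2.974
```

View pics/m.png

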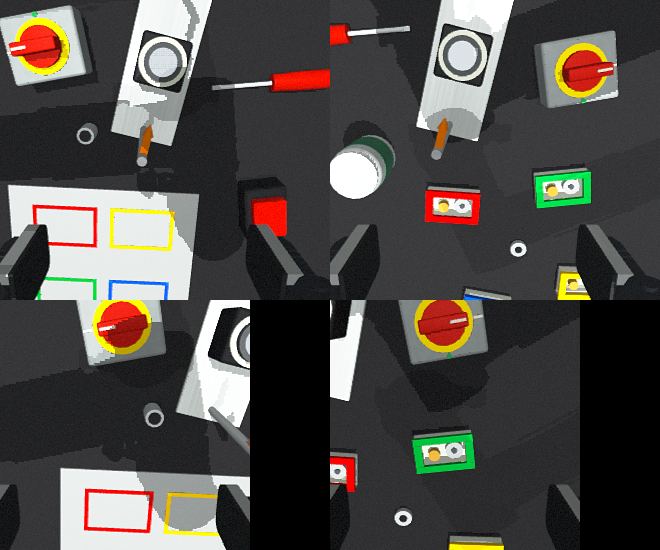

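```bash
cat >> h.py <<'E'
KN=np.array([.4532,.0096]); KA=.18
def turn(th0,dth,n=5):
    """grip the knob bar with tool yaw th0, turn by dth about z, release"""
    def ok(t):
        P=(*KN,.0715)
        a=bot.solve_ik((*KN,.2),quat(t)); 
        return a
    up=(*KN,.17)
    bot.move_ptp((*KN,.25),quat(th0)); bot.move_gripper(.04,30)
    bot.move_linear((*KN,.115)); print('contact',bot.move_linear((*KN,.0715),velocity=.04,until_force=12))
    bot.move_gripper(.0,40); bot.dwell(.2); o=bot.get_obs(); print('grip',o['width'],o['ft_force'].round(1))
    for i in range(1,n+1):
        q=bot.solve_ik((*KN,.0715),quat(th0+dth*i/n)); dq=q-bot.get_obs()['joints']
        assert np.abs(dq).max()<.6,dq
        bot.set_joints(q); o=bot.get_obs(); print(i,o['ft_force'].round(1),o['torque'].round(2),dq.round(2))
    bot.dwell(.2); bot.move_gripper(.045); bot.move_linear(up,velocity=.1); bot.move_linear((*KN,.26))
E
python3 - <<'E'
from h import *
# lamp ring check: need poses of t0/t1 -> reuse nominal camera pose
for t,px in((0,(333,102)),(np.pi,(302,94))):
    q=bot.solve_ik((.58,-.08 if t==0 else .07,.34),quat(t))
    s=1 if t==0 else -1
    cal=optics.calibration('wrist'); 
    # build by transferring current cam-in-tool transform
    o=bot.get_obs(); f=lambda w:R.from_quat(np.asarray(w)[[1,2,3,0]])
    rel=f(o['tool_rot']).inv(); pc=rel.apply(cal['position']-o['ee_pos']); rc=rel*f(cal['attitude'])
    T=f(quat(t)); c=dict(mtx=cal['mtx'],position=np.array([.58,-.08 if t==0 else .07,.34])+T.apply(pc),attitude=(T*rc).as_quat()[[3,0,1,2]])
    print('lamp',toplane(px,c,.085).round(4))
for t in(KA+np.pi/2,KA-np.pi/2):
    print(t,[ (None if (q:=bot.solve_ik((*KN,.0715),quat(t-d))) is None else q.round(2).tolist()) for d in(0,.5,1,1.5)])
E
```

```text
lamp [[ 0.5989 -0.0095  0.085 ]]
lamp [[ 0.5957 -0.0091  0.085 ]]
1.7507963267948965 [[0.37, 0.18, -0.42, 0.0, -0.97, -1.76], [0.37, 0.18, -0.42, 0.0, -0.97, -2.26], [0.37, 0.18, -0.42, 0.0, -0.97, -2.76], [0.37, 0.18, -0.42, 0.0, -0.97, 3.02]]
-1.3907963267948966 [[0.37, 0.18, -0.42, 0.0, -0.97, 1.38], [0.37, 0.18, -0.42, 0.0, -0.97, 0.88], [0.37, 0.18, -0.42, 0.0, -0.97, 0.38], [0.37, 0.18, -0.42, 0.0, -0.97, -0.12]]
```

```bash
python3 - <<'E'
from h import *
turn(KA-np.pi/2,-1.48)
bot.move_ptp((.45,-.06,.3),quat(0)); bot.dwell(.3); im,cal=shot(save='on'); 
cv2.imwrite('pics/on_c.png',im[:,:,::-1][40:340,150:550]); im,cal=shot('scene'); d=dishes(im,cal); print(d,bot.get_obs()['time'])
E
```

```text
contact False
grip 0.013061040995373707 [ 1. -5.  3.]
1 [ 0.5 -5.4  3.4] [-1.77 -0.28  0.11] [ 0.   0.  -0.  -0.   0.  -0.3]
2 [ 1.8 -5.1  3.8] [-1.52 -0.31  0.02] [ 0.   0.  -0.  -0.   0.  -0.3]
3 [ 1.5 -4.1  4.6] [-1.25 -0.65  0.04] [ 0.   0.  -0.  -0.  -0.  -0.3]
4 [ 4.  -2.1  4.5] [-0.9  -1.22 -0.25] [-0.   0.  -0.  -0.  -0.  -0.3]
5 [ 4.9 -1.2  3.5] [-0.82 -1.73 -0.24] [-0.   0.  -0.  -0.  -0.  -0.3]
{'red': [(0.6159, 0.2062, np.float64(-0.082), 86, 54)], 'yellow': [(0.406, 0.3461, np.float64(-0.035), 88, 54)], 'green': [(0.4526, 0.177, np.float64(0.103), 86, 54), (0.5115, -0.7093, np.float64(-0.632), 74, 55)], 'blue': [(0.5648, 0.3953, np.float64(-0.21), 86, 54)]} 37.5333
```

View pics/on_c.png

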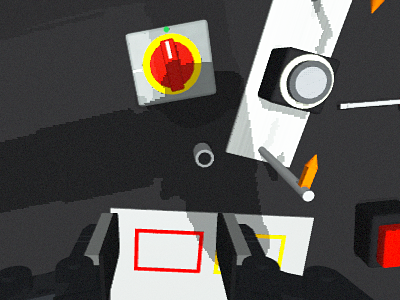

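The knob mark now points to +y, so the switch is on. Next comes the red dish, with a careful first pick that probes fingertip height.

```bash
cat >> h.py <<'E'
VP=np.array([.5962,-.0076]); VA=1.327
BA=-.052; BAY={'red':(.4493,-.2560),'yellow':(.5692,-.2622),'green':(.4427,-.3857),'blue':(.5624,-.3919)}
def near(th,ref):  # th mod pi nearest to ref
    return th+np.pi*np.round((ref-th)/np.pi)
def locate(c,tag=None):
    """scene camera for a rough place, wrist from above for the fine one"""
    im,cal=shot('scene'); d=[r for r in dishes(im,cal)[c] if .3<r[0]<.75 and r[1]>.08]
    assert d,('scene',c); x,y,a=d[0][:3]; th=near(a+np.pi/2,1.5)
    bot.move_ptp((x,y,.28),quat(th)); bot.dwell(.3)
    im,cal=shot(save=tag); w=[r for r in dishes(im,cal)[c] if np.hypot(r[0]-x,r[1]-y)<.03]
    print(c,'scene',d[0],'wrist',w); return w[0][:3]
def pick(c,zp,probe=False):
    x,y,a=locate(c,'loc_'+c); th=near(a+np.pi/2,1.5)
    bot.move_gripper(.062,40); bot.move_linear((x,y,.06),quat(th),velocity=.2)
    if probe:
        t=bot.move_linear((x,y,-.006),velocity=.03,until_force=6); z=bot.get_obs()['ee_pos']; print('probe',t,z); zp=z[2]+.004
    bot.move_linear((x,y,zp),velocity=.05)
    bot.move_gripper(0,45); bot.dwell(.2); o=bot.get_obs(); print('width',o['width'],o['ft_force'].round(1),'zp',o['ee_pos'])
    bot.move_linear((x,y,.1),velocity=.08); bot.dwell(.2); o=bot.get_obs(); print('lift',o['width'],o['ft_force'].round(2))
    return zp
def show(c,zp):
    th=near(VA+np.pi/2,2.9); bot.move_linear((*bot.get_obs()['ee_pos'][:2],.23),velocity=.2)
    bot.move_linear((*VP,.23),quat(th),velocity=.2); bot.move_linear((*VP,.15+zp),velocity=.1)
    bot.dwell(.6); print('view',bot.get_obs()['ee_pos'].round(4),bot.get_obs()['width'])
def place(c,zp):
    th=near(BA+np.pi/2,1.5); b=BAY[c]
    bot.move_linear((*VP,.23),velocity=.15); bot.move_linear((*b,.23),quat(th),velocity=.2)
    bot.move_linear((*b,.03),velocity=.15); t=bot.move_linear((*b,.0032+zp),velocity=.03,until_force=6)
    print('down',t,bot.get_obs()['ee_pos'].round(4)); bot.dwell(.2)
    bot.move_gripper(.062); bot.move_linear((*b,.12),velocity=.15); print('t',bot.get_obs()['time'])
E
python3 - <<'E'
from h import *
zp=pick('red',0,True); print(zp,bot.get_obs()['time'])
E
python3 -c "
import cv2
cv2.imwrite('pics/lr.png',cv2.imread('pics/loc_red.png')[60:400,150:500])"
```

```text
red scene (0.6159, 0.2062, np.float64(-0.083), 86, 54) wrist [(0.6156, 0.2074, np.float64(-0.065), 80, 50)]
probe False [ 0.61560678  0.20741532 -0.0054558 ]
width 0.04858742259541323 [0.3 0.9 0.6] zp [ 0.61581161  0.20748134 -0.00143019]
lift 0.049188023668571626 [-0.2   0.04 -1.47]
-0.001455798143723066 48.4083
```

View pics/lr.png

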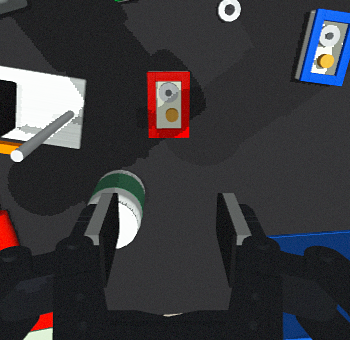

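Red is held (1.5 N, width 49 mm). The picture was taken before the grasp and shows it cleanly centred at (168,104) in the crop. Now I'll show it.

```bash
python3 - <<'E'
from h import *
zp=-.00145
show('red',zp)
im,_=shot('scene'); im2,_=shot('side')
a=cv2.resize(im[140:260,240:380],None,fx=2.8,fy=2.8); b=cv2.resize(im2[130:290,240:400],None,fx=2.1,fy=2.1)
cv2.imwrite('pics/vred.png',np.hstack([a[:336],b[:336]])[:,:,::-1])
# dish lid in hand as seen by the cameras at z=.172
for i,c in((im,'scene'),(im2,'side')): print(rects(i,optics.calibration(c),'red',.172,(.08,.05),.02))
bot.dwell(2.2)
E
```

```text
view [ 0.5962 -0.0076  0.1486] 0.04863646625538891
[(0.5933, -0.1757, np.float64(-0.05), 80, 55)]
[(0.3785, -0.3295, np.float64(-0.053), 80, 56), (0.4097, -0.0685, np.float64(1.069), 67, 37), (0.5965, -0.0088, np.float64(1.293), 85, 52)]
```

View pics/vred.png

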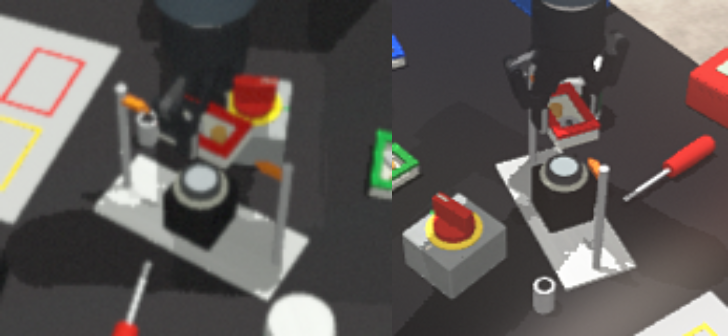

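Red sits midway between the pointers, and the side camera puts it at (0.5965,-0.0088). It has been held for over 2 s. Now I'll place it and check.

```bash
python3 - <<'E'
from h import *
place('red',-.00145)
bot.move_linear((.45,-.2,.3),velocity=.3); bot.dwell(.3)
im,cal=shot(save='pl_red'); print(dishes(im,cal)['red'], rects(im,cal,'red',.025,(.08,.05)),bays(im,cal)['red'])
im,cal=shot('side'); print(rects(im,cal,'red',.025,(.08,.05)))
im,cal=shot('scene'); print({c:dishes(im,cal)[c] for c in COL})
E
python3 -c "
import cv2
cv2.imwrite('pics/plr.png',cv2.imread('pics/pl_red.png')[0:340,100:560])"
```

```text
down False [ 0.4495 -0.256   0.0019]
t 60.9
[(0.4661, 0.0406, np.float64(1.132), 78, 52)] [(0.4654, 0.039, np.float64(1.132), 77, 51)] [(0.4493, -0.2558, np.float64(-0.053), 100, 70)]
[(0.4796, 0.051, np.float64(1.063), 84, 45)]
{'red': [], 'yellow': [(0.4057, 0.346, np.float64(-0.035), 87, 54)], 'green': [(0.4528, 0.1773, np.float64(0.113), 86, 54), (0.5106, -0.7078, np.float64(-0.678), 73, 57)], 'blue': [(0.565, 0.3953, np.float64(-0.21), 86, 54)]}
```

View pics/plr.png

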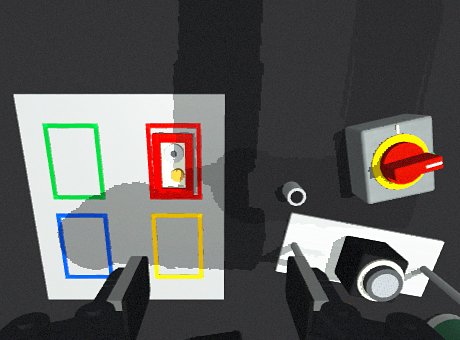

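```bash
sed -i 's/RETR_EXTERNAL/RETR_LIST/' h.py; python3 - <<'E'
from h import *
im,cal=shot()
print('bay',rects(im,cal,'red',.003,(.1,.07)),'lid',rects(im,cal,'red',.025,(.08,.05),.006),'window',rects(im,cal,'red',.025,(.06,.03),.012))
im,cal=shot('side'); print('lid',rects(im,cal,'red',.025,(.08,.05),.008))
E
```

```text
bay [(0.4493, -0.2558, np.float64(-0.053), 99, 70)] lid [] window [(0.7613, -0.2189, np.float64(-1.452), 62, 35), (0.4488, -0.2548, np.float64(-0.053), 58, 32)]
lid [(0.4796, 0.051, np.float64(1.063), 84, 45)]
```

Red is within about 1 mm of the bay centre. Carrying on with yellow, with checks that stop the script if anything is off.

```bash
cat >> h.py <<'E'
def cycle(c,zp=-.00145):
    pick(c,zp); assert bot.get_obs()['width']>.045,'lost'
    show(c,zp); im,cal=shot('side'); print('inhand',rects(im,cal,c,.172,(.08,.05),.02)); bot.dwell(2.3)
    place(c,zp); b=BAY[c]; bot.move_linear((b[0],b[1]+.05,.3),velocity=.3); bot.dwell(.2)
    im,cal=shot(save='pl_'+c); print('bay',BAY[c],rects(im,cal,c,.003,(.1,.07)),'lid',rects(im,cal,c,.025,(.08,.05),.006),'win',rects(im,cal,c,.025,(.06,.03),.012))
    print('t',bot.get_obs()['time'])
E
python3 -c "
from h import *
cycle('yellow')"
```

```text
yellow scene (0.4062, 0.3459, np.float64(-0.035), 88, 54) wrist [(0.4065, 0.3467, np.float64(-0.043), 79, 50)]
width 0.04934226529735537 [-1.2  0.8  5.5] zp [ 0.40678784  0.34706637 -0.00094286]
lift 0.048972159262602385 [-0.54  0.09 -0.98]
view [ 0.5962 -0.0076  0.1485] 0.0487786323578799
inhand [(0.4741, -0.3342, np.float64(-0.047), 73, 50), (0.4741, -0.3346, np.float64(-0.052), 79, 56)]
down True [ 0.5689 -0.2621  0.0021]
t 82.4
bay (0.5692, -0.2622) [] lid [] win []
t 83.425
```

```bash
python3 - <<'E'
from h import *
im,cal=shot('side'); w=cv2.imread('pics/pl_yellow.png')
cv2.imwrite('pics/y.png',np.hstack([w[20:360,80:480],cv2.resize(im[250:400,280:480],(400,300))[:,:,::-1][:300] if 0 else cv2.resize(im[240:400,280:450],(361,340))[:,:,::-1]]))
E
```

```text
(no output)
```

View pics/y.png

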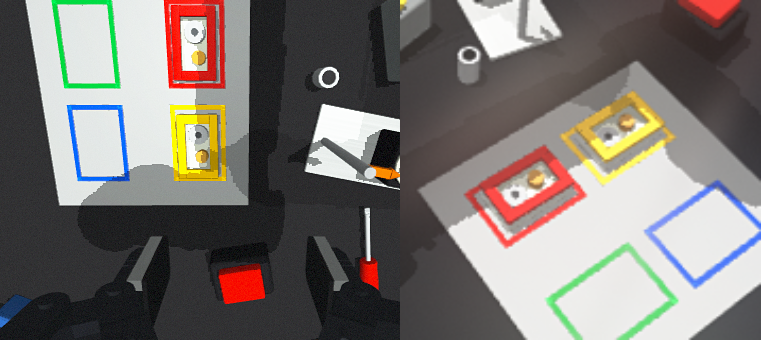

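Red and yellow both lie flat, squared and centred in their bays (left crop at (195,45) and (199,142)). Next are green and blue.

```bash
python3 -c "
from h import *
cycle('green')"
```

```text
green scene (0.4526, 0.1772, np.float64(0.11), 86, 54) wrist [(0.4533, 0.1789, np.float64(0.108), 80, 50)]
width 0.04913380060386502 [-0.6  0.3  6. ] zp [ 0.45370175  0.17918617 -0.00090862]
lift 0.049257046947782206 [ 0.05  0.31 -0.77]
view [ 0.5962 -0.0076  0.1486] 0.04883893983951643
inhand [(0.3653, -0.4086, np.float64(0.369), 76, 30), (0.5946, -0.0103, np.float64(1.344), 82, 50)]
down True [ 0.4424 -0.3855  0.0021]
t 103.2167
bay (0.4427, -0.3857) [(0.4418, -0.3855, np.float64(-0.053), 89, 61), (0.4428, -0.3856, np.float64(-0.052), 99, 70)] lid [] win [(0.5773, -0.5745, np.float64(0.698), 65, 36), (0.4416, -0.3845, np.float64(-0.054), 59, 32)]
t 104.2417
```

```bash
python3 -c "
from h import *
cycle('blue')"
```

```text
blue scene (0.5648, 0.3953, np.float64(-0.216), 86, 54) wrist []Traceback (most recent call last):
  File "<string>", line 3, in <module>
    cycle('blue')
    ~~~~~^^^^^^^^
  File "h.py", line 88, in cycle
    pick(c,zp); assert bot.get_obs()['width']>.045,'lost'
    ~~~~^^^^^^
  File "h.py", line 69, in pick
    x,y,a=locate(c,'loc_'+c); th=near(a+np.pi/2,1.5)
          ~~~~~~^^^^^^^^^^^^
  File "h.py", line 67, in locate
    print(c,'scene',d[0],'wrist',w); return w[0][:3]
                                            ~^^^
IndexError: list index out of range
```

```bash
python3 -c "
from h import *
im,cal=shot(save='b1'); print(rects(im,cal,'blue',.022,(.08,.05),.03))
im,cal=shot('scene'); print(rects(im,cal,'blue',.022,(.08,.05),.02))
im,cal=shot('side'); print(rects(im,cal,'blue',.022,(.08,.05),.02))"
```

```text
[(0.5516, 0.3806, np.float64(-0.74), 91, 40)]
[(0.5718, 0.6689, np.float64(0.141), 94, 58), (0.5661, 0.3949, np.float64(-0.205), 62, 35), (0.5649, 0.3952, np.float64(-0.226), 86, 54), (0.5751, -0.3821, np.float64(-0.057), 95, 66)]
[(0.553, -0.3972, np.float64(-0.053), 90, 61), (0.5538, -0.3979, np.float64(-0.05), 97, 68), (0.5666, 0.3919, np.float64(-0.224), 62, 33), (0.5675, 0.3942, np.float64(-0.226), 82, 59), (0.8984, 0.3995, np.float64(-1.563), 76, 64), (0.6102, 0.6966, np.float64(0.05), 66, 61), (0.8988, 0.5766, np.float64(1.538), 72, 62)]
```

View pics/b1.png

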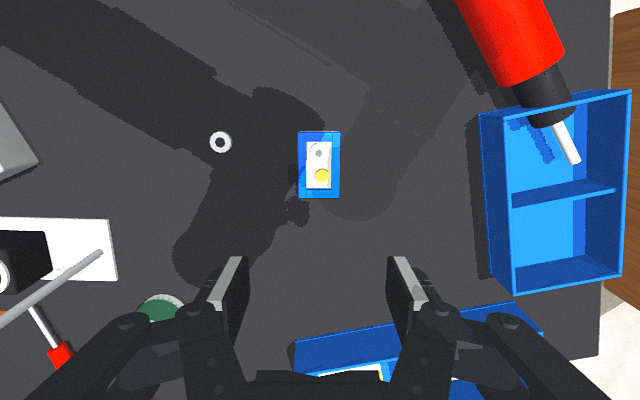

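The dish hasn't moved: it is at (319,164), and the arm's shadow split the blue mask. I'll widen the blue range.

```bash
sed -i "s/'blue':\[(105,125)\]/'blue':[(95,130)]/" h.py; python3 -c "
from h import *
im,cal=shot(); print(rects(im,cal,'blue',.022,(.08,.05),.01))"
```

```text
[(0.565, 0.3967, np.float64(-0.217), 78, 51), (0.5944, 0.6719, np.float64(0.117), 77, 55)]
```

```bash
python3 -c "
from h import *
cycle('blue')
bot.move_linear((.5,-.2,.3),velocity=.3)
im,cal=shot('scene',save='sc_end'); im2,c2=shot('side',save='sd_end')
b=cv2.resize(im2[150:400,220:500],None,fx=1.4,fy=1.4); a=cv2.resize(im[130:270,160:380],None,fx=1.8,fy=1.8)
cv2.imwrite('pics/blue.png',np.hstack([b,cv2.copyMakeBorder(a,0,350-a.shape[0],0,0,0)])[:,:,::-1])"
```

```text
blue scene (0.5649, 0.3952, np.float64(-0.226), 86, 54) wrist [(0.5651, 0.3962, np.float64(-0.207), 80, 50)]
width 0.049094510351061244 [-0.3  0.4  4.4] zp [ 0.56541444  0.39655013 -0.00076948]
lift 0.04890889307481485 [-0.81  0.18 -2.16]
view [ 0.5962 -0.0076  0.1486] 0.048828403262248056
inhand [(0.4682, -0.4378, np.float64(-0.053), 73, 50), (0.4688, -0.4383, np.float64(-0.05), 80, 55), (0.5953, -0.0088, np.float64(1.315), 85, 52)]
down True [ 0.5621 -0.3918  0.0022]
t 126.4833
bay (0.5624, -0.3919) [(0.5626, -0.3918, np.float64(-0.053), 89, 60), (0.5623, -0.3917, np.float64(-0.053), 98, 70)] lid [] win [(0.5617, -0.3907, np.float64(-0.054), 58, 32)]
t 127.5083
```

View pics/blue.png

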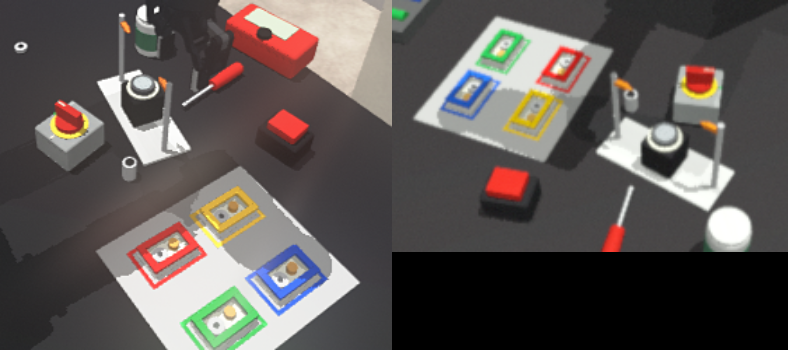

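All four dishes are in their bays. Now I'll switch off and do a final check.

```bash
python3 - <<'E'
from h import *
turn(KA-np.pi/2-1.49,1.48)
bot.move_ptp((.45,-.12,.34),quat(0)); bot.dwell(.3); im,cal=shot(save='off')
im2,c2=shot('side')
for c in COL: print(c,BAY[c],'win',rects(im2,c2,c,.025,(.06,.03),.012))
cv2.imwrite('pics/off_c.png',np.hstack([im[20:370,150:550],cv2.resize(im2[150:400,220:500],None,fx=1.4,fy=1.4)])[:,:,::-1]); print(bot.get_obs()['time'])
E
```

```text
contact False
grip 0.012962937384219088 [4.8 1.8 0.1]
1 [4.  1.4 1.9] [ 0.42 -1.19 -0.15] [-0.   0.  -0.  -0.  -0.   0.3]
2 [4.1 1.1 4. ] [ 0.14 -1.15 -0.13] [-0.   0.  -0.  -0.  -0.   0.3]
3 [ 3.2 -0.2  5.6] [-0.41 -1.02  0.04] [ 0.   0.  -0.  -0.   0.   0.3]
4 [ 4.1 -2.5  4.8] [-0.9  -1.17  0.08] [ 0.   0.  -0.  -0.   0.   0.3]
5 [ 3.5 -3.7  5.3] [-1.33 -1.28  0.04] [ 0.   0.  -0.  -0.   0.   0.3]Traceback (most recent call last):
  File "<stdin>", line 3, in <module>
host.MotionError: the arm cannot take that pose within its joint ranges
```

```bash
python3 - <<'E'
from h import *
bot.move_ptp((.5,-.06,.3),quat(0)); bot.dwell(.3); im,cal=shot(save='off')
im2,c2=shot('side')
for c in COL: print(c,BAY[c],'win',[r[:3] for r in rects(im2,c2,c,.025,(.06,.03),.012) if r[1]<-.2])
cv2.imwrite('pics/off_c.png',np.hstack([im[20:370,150:550],cv2.resize(im2[150:400,220:500],None,fx=1.4,fy=1.4)])[:,:,::-1]); print(bot.get_obs()['time'])
E
```

```text
red (0.4493, -0.256) win [(0.723, -0.5952, np.float64(-0.039)), (0.4507, -0.2575, np.float64(-0.061))]
yellow (0.5692, -0.2622) win []
green (0.4427, -0.3857) win []
blue (0.5624, -0.3919) win [(0.5627, -0.3924, np.float64(-0.075))]
138.95
```

View pics/off_c.png

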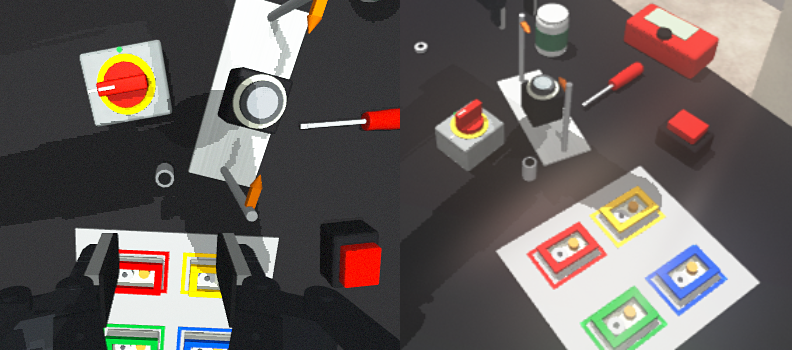

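The knob mark at (105,90) points at the robot again, so the switch is off. All four dishes are centred in their bays, and the robot is clear of everything.

```bash
python3 -c "
from rig import bot, optics, close_job
print(close_job())"
```

```text
the job is handed in; nothing more can be done
None
```

I switched the lamp on, showed red, yellow, green and blue in that order for over 2 s each, set each in its own bay, switched the lamp off, and handed the job in at about 139 s of the 210 s limit; red, green and blue measured within about 2 mm of their bay centres, while yellow I checked only by eye.

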